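Load the seam-check sample board

TASK

Load the sample board for the seam check: stand each of the three cans with a coloured cap in the nest of its own colour. The plain can still standing in one of the nests is left from the last check: stand it in the middle of the weighing plate of the kitchen scale instead. Keep the cans upright, leave the other plain cans where they are, and let go of everything.

Things in the scene. Friction and masses are not known exactly. Their poses are not given: they have to be found in the camera images.
- can_red: A filled sleek orange drink can 57 mm across and 156 mm tall, about 0.37 kg, standing upright, with a red plastic cap (54 mm across) covering its top, 163 mm high in all; grip the body below the cap. Loose. Origin: centre of its underside; z up along the can (it may lean by up to 3 degrees as it stands).
- can_blue: A filled sleek orange drink can 57 mm across and 156 mm tall, about 0.37 kg, standing upright, with a blue plastic cap (54 mm across) covering its top, 163 mm high in all; grip the body below the cap. Loose. Origin: centre of its underside; z up along the can (it may lean by up to 3 degrees as it stands).
- can_green: A filled sleek orange drink can 57 mm across and 156 mm tall, about 0.37 kg, standing upright, with a green plastic cap (54 mm across) covering its top, 163 mm high in all; grip the body below the cap. Loose. Origin: centre of its underside; z up along the can (it may lean by up to 3 degrees as it stands).
- nest_red: A fixed round red nest (shallow open cup) on the grey sample board: 86 mm outside, 74 mm inside, wall 6 mm, 12 mm high, inner floor 4 mm above the origin. Origin: centre of its underside, 8 mm above the table; z up. The three nests stand in one row, 115 mm between centres, in any colour order; the row runs along the nests' y axis.
- nest_blue: A fixed round blue nest (shallow open cup) on the grey sample board: 86 mm outside, 74 mm inside, wall 6 mm, 12 mm high, inner floor 4 mm above the origin. Origin: centre of its underside, 8 mm above the table; z up. The three nests stand in one row, 115 mm between centres, in any colour order; the row runs along the nests' y axis.
- nest_green: A fixed round green nest (shallow open cup) on the grey sample board: 86 mm outside, 74 mm inside, wall 6 mm, 12 mm high, inner floor 4 mm above the origin. Origin: centre of its underside, 8 mm above the table; z up. The three nests stand in one row, 115 mm between centres, in any colour order; the row runs along the nests' y axis.
- old_can: The plain sleek orange drink can 57 mm across and 156 mm tall, about 0.37 kg, without a coloured cap (bare dark top), which at the start stands in the middle nest of the row, whichever colour that is. Loose. Origin: centre of its underside; z up along the can (it may lean by up to 3 degrees as it stands).
- scale_plate (a point): Middle of the weighing plate (the outlined area) on the top of the kitchen scale, 18 mm above the table. The scale is a flat black digital scale, 169 mm by 212 mm by 18 mm, fixed on the table; its x axis points away from its display.
- plain_can_a: A plain sleek orange drink can 57 mm across and 156 mm tall, about 0.37 kg, without a cap, standing upright on the open table among the capped cans; it stays there. Loose. Origin: centre of its underside; z up along the can (it may lean by up to 3 degrees as it stands).
- plain_can_b: A plain sleek orange drink can 57 mm across and 156 mm tall, about 0.37 kg, without a cap, standing upright on the open table among the capped cans; it stays there. Loose. Origin: centre of its underside; z up along the can (it may lean by up to 3 degrees as it stands).

How it is judged:
By the outcome, as a careful person would: the job done as asked, in the order asked, and still so for the second after the job is handed in, with the robot touching nothing.
It also fails if it takes over 112 s, if anything falls off the work surface, if the arm or the gripper's body presses on something with over 40 N, if the wrist force passes 120 N, or if a joint passes its speed limit or range.

ROBOT

A 7-joint arm with a two-finger parallel gripper is mounted at the origin on a cart in front of the work surface, level with it; the furniture and walls round the work are solid. World frame = base frame: x ahead of the robot, y to its left, z up, the work surface at z = 0. Lengths are in m, angles in rad, forces in N, time in s.
With the tool pointing down it reaches from about 0.4 to 0.85 m from the base axis. Payload 4.4 kg.
Tool frame: the origin (TCP) lies midway between the tips of the shut fingers; the grasp point (between the pads) lies 19 mm behind it; z points along the fingers, y is the line along which they close (so a half turn about z gives the same grasp; the last joint's range is limited). The gripper opens to 94 mm and grips with 3 to 60 N. Pads are 16 mm wide; open, the fingers measure 119 mm over their backs; the gripper's body (75 mm by 177 mm) begins 78 mm behind the grasp point.
Start: joints at [1.184, 0.628, 0.038, 1.517, -0.027, 0.996, -0.02], TCP at [0.205, -0.617, 0.166] pointing down, gripper open.
Joint ranges: [-3.06, 3.06], [-0.37, 2.12], [-1.25, 1.32], [0.18, 2.47], [-1.1, 4.24], [0.23, 1.98], [-2.94, 2.94]. Speed limits (rad/s): [2.57, 2.57, 3.14, 3.14, 3.14, 3.14, 3.14].

INTERFACE

Orientations are given as a unit quaternion [w, x, y, z].
In Python, from station import bot gives the robot as it stands.
- The arm moves only by the tool send_rows, never from a script. Its argument "deltas" is a list of rows, each a list of 7 numbers: the shift along the tool's x, y, z in cm, then the turn, a rotation vector about the tool's x, y, z in rad, then the closure, from 0 (fully open) to 1 (shut). A call has 1 to 20 rows; each row is the pose to reach, as a shift and turn from the pose commanded when the call began, along the tool's axes at that moment; what a row does not reach only later rows make up. A row lasts 1/10 s, in which the tool goes at most 50 mm and 8.59 degrees, less where a joint would pass 70% of its speed; a pose out of reach is approached as far as the arm can. A call with a gripper value outside its range is refused whole. The fingers move at their own pace and stop on an object; "squeeze" is the grip in N (left out, the last holds). Time passes only in rows, so rows that repeat a pose let the fingers close. It gives the time, the measured TCP pose, the force, the opening and the grip force at its end, in the units of the state.
- bot.observe(): the state, without advancing time (a new reading comes with each control period).
- bot.capture(name): name is "scene" or "top" or "wrist"; returns the picture (480x640x3 uint8, red, green, blue); there is no depth.
- bot.calibration(name): a dict with "fx", "fy", "cx", "cy" (pixels), "eye" and "rotation" of the camera in the world. Camera axes: x right, y down, z forward; pixel columns grow to the right and rows downward; lengths in m; the calibration is good to about 2 mm. A picture is of the moment at which its call begins: read the wrist's pose just before it. calibration takes no time and is no camera call; for the wrist camera it gives the pose at the moment of the call.
- bot.job_done(): hands the job in; it is judged then, once.
The state is a dict: "time_s": time; "joint_pos": joint angles; "joint_vel": joint speeds; "tau": joint torques, N m; "eef_pos": TCP position; "eef_rot": TCP orientation; "wrist_force": force on the tool from outside, world axes, zero at the start; "torque": the same for the moment, N m; "width": finger opening in m; "grasp_force": force on a finger pad.
Only numpy, scipy, OpenCV 4.12 (cv2) and the standard library are available. Lean on these libraries where they do the work, as an engineer would, in place of code of your own. Each camera call takes 0.05 s, during which the arm holds its last target. There are 200 camera calls.

## Working session

There is one attempt and no reset: what is moved stays moved. The work goes in short steps, Python scripts to look and compute and a tool call to move; the robot and the scene stay as the last step left them, time stands still between calls to the robot, and variables do not carry over. Pictures are saved under pics/ and viewed, at most 14 in all, crops included, and the job is handed in when it is done.

Besides the shell and the picture viewer there is one more tool, called after ">>>" as a command line: name --pt "numbers of a row" for each row, then --argument value for the rest. send_rows: Moves the arm, as the interface text tells. Its arguments: {"type":"object","properties":{"deltas":{"type":"array"},"squeeze":{"type":"number"}},"required":["deltas"]}

```bash
mkdir -p pics; python3 - <<'E'
from station import bot
import cv2,numpy as np
for n in("scene","top"):
    im=bot.capture(n); cv2.imwrite(f"pics/{n}0.png",im[:,:,::-1]); c=bot.calibration(n); print(n,{k:np.round(v,4).tolist() for k,v in c.items()})
s=bot.observe();print({k:np.round(v,3).tolist() for k,v in s.items()})
E
```

```text
scene {'fx': 481.1816, 'fy': 481.1816, 'cx': 319.9742, 'cy': 236.112, 'eye': [-0.1609, 0.9328, 0.7448], 'rotation': [0.1463, -0.2696, 0.8251, -0.4745]}
top {'fx': 500.2833, 'fy': 500.2833, 'cx': 320.6442, 'cy': 241.4851, 'eye': [0.0457, -0.0108, 1.0326], 'rotation': [0.1549, -0.6897, 0.6904, -0.1534]}
{'time_s': 0.1, 'joint_pos': [1.184, 0.629, 0.038, 1.518, -0.027, 0.996, -0.02], 'joint_vel': [0.001, -0.002, 0.0, -0.002, -0.0, -0.001, 0.0], 'tau': [0.004, -55.079, 1.147, -18.711, -0.052, 0.019, 0.0], 'eef_pos': [0.205, -0.616, 0.166], 'eef_rot': [-0.001, 0.987, 0.16, -0.0], 'wrist_force': [-0.036, 0.154, 0.769], 'torque': [0.074, -0.008, 0.044], 'grasp_force': 0.0, 'width': 0.094}
```

View pics/top0.png

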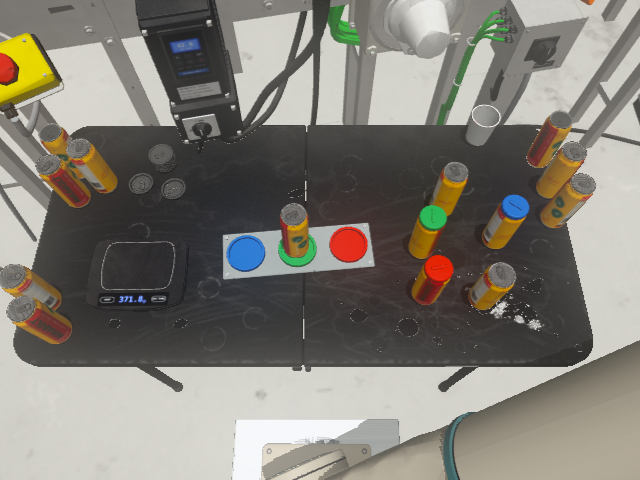

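View pics/scene0.png

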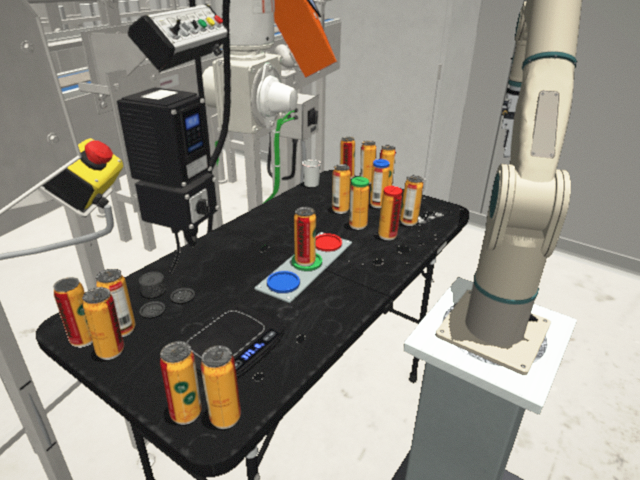

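The top view shows the nests in a row: blue (246,253), green in the middle (297,250) with the old can in it, its lid at (294,212), and red (348,244). The caps are green (432,217), blue (514,207) and red (438,267), with plain cans at lids (455,172) and (498,272). The scale is at (138,270). The scene view agrees.

```bash
cat >h.py <<'E'
from station import bot
import cv2,numpy as np
from scipy.spatial.transform import Rotation as R
def rot(q): return R.from_quat(np.roll(q,-1)).as_matrix()
def ray(c,uv,z):
    uv=np.atleast_2d(uv).astype(float)
    d=np.c_[(uv[:,0]-c["cx"])/c["fx"],(uv[:,1]-c["cy"])/c["fy"],np.ones(len(uv))]@rot(c["rotation"]).T
    e=np.array(c["eye"]); return (e+d*((z-e[2])/d[:,2])[:,None])[:,:2]
def masks(im):
    h,s,v=cv2.split(cv2.cvtColor(im,cv2.COLOR_RGB2HSV)); h=h.astype(int)
    return dict(red=((h<4)|(h>175))&(s>190)&(v>120),blue=(abs(h-108)<10)&(s>150)&(v>90),green=(abs(h-67)<13)&(s>130)&(v>80),grey=(s<50)&(v>75))
def blobs(m,amin=60):
    n,l,st,ce=cv2.connectedComponentsWithStats(m.astype(np.uint8),connectivity=4)
    return [(st[i,4],ce[i],st[i,:4],l==i) for i in range(1,n) if st[i,4]>amin]
def disc(c,m,z,r):
    """centre of a disc of radius r with its top at z; far edge and lateral extent"""
    k,_=cv2.findContours(m.astype(np.uint8),cv2.RETR_EXTERNAL,cv2.CHAIN_APPROX_NONE)
    p=ray(c,max(k,key=len)[:,0],z); e=np.array(c["eye"])[:2]
    u=p.mean(0)-e; u/=np.linalg.norm(u); w=np.array([-u[1],u[0]])
    a=p@u; b=p@w
    return u*(a.max()+.0007-r)+w*(b.max()+b.min())/2, np.ptp(a),np.ptp(b)
def delta(x,y,z,yaw=None):
    """move in tool axes (cm, rad); yaw = world angle of tool x, tool down"""
    s=bot.observe(); M=rot(s["eef_rot"]); d=M.T@(np.array([x,y,z])-s["eef_pos"])*100
    if yaw is None: yaw=np.arctan2(M[1,0],M[0,0])
    cy,sy=np.cos(yaw),np.sin(yaw); T=np.array([[cy,sy,0],[sy,-cy,0],[0,0,-1.]])
    return np.round(d,2),np.round(R.from_matrix(M.T@T).as_rotvec(),3)
E
python3 - <<'E'
from h import *
for n in("top","scene"):
    im=bot.capture(n); c=bot.calibration(n); ms=masks(im)
    for k in("red","blue","green"):
        for a,ce,b,m in blobs(ms[k],80):
            q=ray(c,ce,.0)[0]
            if not(.2<q[0]<1.2 and abs(q[1])<.9): continue
            for z,r in((.163,.027),(.02,.043)):
                d=disc(c,m,z,r); print(n,k,a,ce.round(),z,d[0].round(4),np.round(d[1:],4))
    for a,ce,b,m in blobs(ms["grey"],80):
        if a<1500:
            d=disc(c,m,.156,.027); 
            if d[2]<.08: print(n,"grey",a,ce.round(),b,d[0].round(4),np.round(d[1:],4))
    if n=="top":
        h=im[225:320,80:200]; cv2.imwrite("pics/scale.png",cv2.resize(h[:,:,::-1],None,fx=6,fy=6,interpolation=cv2.INTER_CUBIC))
E
```

```text
top red 267 [ 6. 66.] 0.163 [0.9163 0.7318] [0.0852 0.0436]
top red 267 [ 6. 66.] 0.02 [1.0505 0.8464] [0.0992 0.0507]
top red 983 [348. 244.] 0.163 [ 0.4599 -0.063 ] [0.0713 0.0699]
top red 983 [348. 244.] 0.02 [ 0.5165 -0.0701] [0.0831 0.0813]
top blue 533 [515. 206.] 0.163 [ 0.5344 -0.3962] [0.0567 0.0524]
top blue 533 [515. 206.] 0.02 [ 0.6056 -0.4524] [0.066 0.061]
top blue 1073 [245. 253.] 0.163 [0.4419 0.1378] [0.0745 0.0708]
top blue 1073 [245. 253.] 0.02 [0.4961 0.1582] [0.0867 0.0825]
top green 235 [347.  32.] 0.163 [ 1.0209 -0.075 ] [0.0667 0.0552]
top green 235 [347.  32.] 0.02 [ 1.1696 -0.0848] [0.0777 0.0643]
top green 526 [431. 216.] 0.163 [ 0.5102 -0.2272] [0.0554 0.0521]
top green 526 [431. 216.] 0.02 [ 0.576  -0.2578] [0.0645 0.0606]
top green 430 [299. 254.] 0.163 [0.4394 0.0365] [0.0605 0.0713]
top green 430 [299. 254.] 0.02 [0.4925 0.0429] [0.0705 0.083 ]
top grey 113 [199.   5.] [190   0  18  10] [1.1018 0.2927] [0.0337 0.0397]
top grey 532 [201. 125.] [182 113  39  27] [0.7441 0.2541] [0.0716 0.0718]
top grey 379 [160. 153.] [148 144  25  20] [0.6632 0.3292] [0
[... 2546 characters left out ...]
0.0216]
scene grey 129 [304. 211.] [295 207  19   9] [0.5251 0.0361] [0.0459 0.0479]
scene grey 175 [202. 228.] [196 218  13  21] [0.6902 0.2427] [0.0972 0.0343]
scene grey 121 [181. 238.] [177 230  11  18] [0.6856 0.3115] [0.0821 0.0201]
scene grey 215 [151. 278.] [140 272  23  14] [0.5928 0.4702] [0.045  0.0445]
scene grey 882 [411. 298.] [392 273  34  47] [0.1601 0.1419] [0.1558 0.0567]
scene grey 416 [121. 307.] [111 288  20  41] [0.5981 0.5448] [0.1275 0.0222]
scene grey 127 [182. 295.] [173 290  18  11] [0.4921 0.4744] [0.0334 0.034 ]
scene grey 146 [151. 310.] [142 305  20  11] [0.5014 0.5381] [0.0321 0.0356]
scene grey 956 [164. 465.] [143 438  54  42] [0.2536 0.7068] [0.0928 0.0515]
```

View pics/scale.png

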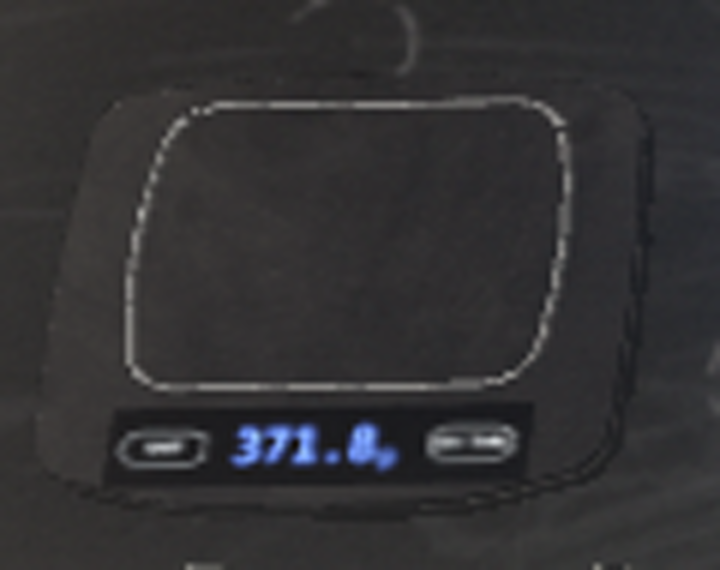

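The close crop shows the scale's outline between rows 242 and 289 and columns 101 and 176 of the full picture. The nests are 229 mm apart at the ends, against 230 mm expected. Next: the red cap and the plate centre, then the first move.

```bash
python3 - <<'E'
from h import *
im=bot.capture("top"); c=bot.calibration("top")
hsv=cv2.cvtColor(im,cv2.COLOR_RGB2HSV); print(hsv[262:275:4,430:448:6].tolist())
h,s,v=[a.astype(int) for a in cv2.split(hsv)]
m=((h<5)|(h>174))&(s>150)&(v>170); m[:250]=0;m[:,:415]=0;m[:,460:]=0
for a,ce,b,k in blobs(m,60):
    d=disc(c,k,.163,.027); print("red cap",a,ce,b,d)
g=im.max(2).copy().astype(int); roi=np.zeros_like(m); roi[239:291,98:178]=1
k=roi&(g>95); ys,xs=np.nonzero(k); p=ray(c,np.c_[xs,ys],.018).astype(np.float32)
print("plate",len(p),cv2.minAreaRect(p*1000), p.min(0),p.max(0))
print("lid old z.168",disc(c,[b for b in blobs((s<50)&(v>75)) if abs(b[1]-[293,214]).max()<4][0][3],.168,.026))
print(delta(.205,-.617,.30),delta(.512,.045,.30,.09))
E
```

```text
[[[5, 255, 228], [4, 252, 228], [4, 255, 228]], [[4, 249, 229], [4, 248, 205], [4, 245, 230]], [[4, 249, 230], [5, 251, 230], [4, 251, 230]], [[3, 239, 230], [4, 246, 230], [4, 245, 230]]]
red cap 412 [438.89320388 269.53640777] [425 256  28  25] (array([ 0.3984666 , -0.22907394]), np.float64(0.04948479856913712), np.float64(0.05064690646568178))
plate 187 ((466.5792541503906, 393.413330078125), (113.96861267089844, 157.21653747558594), 1.1780431270599365) [0.41071445 0.31468722] [0.524663   0.47213694]
lid old z.168 (array([0.51192446, 0.04406479]), np.float64(0.04967615899796146), np.float64(0.04995413117448955))
(array([ -0.  ,   0.04, -13.4 ]), array([-0.001,  0.   , -0.   ])) (array([ 50.01, -53.11, -13.35]), array([-0.001,  0.   ,  0.231]))
```

>>> send_rows --pt "0 0 -5 0 0 0 0" --pt "0 0 -10 0 0 0 0" --pt "0 0 -13.4 0 0 0 0" --pt "50 -53.1 -13.4 0 0 0.231 0" --pt "50 -53.1 -13.4 0 0 0.231 0" --pt "50 -53.1 -13.4 0 0 0.231 0" --pt "50 -53.1 -13.4 0 0 0.231 0" --pt "50 -53.1 -13.4 0 0 0.231 0" --pt "50 -53.1 -13.4 0 0 0.231 0" --pt "50 -53.1 -13.4 0 0 0.231 0" --pt "50 -53.1 -13.4 0 0 0.231 0" --pt "50 -53.1 -13.4 0 0 0.231 0" --pt "50 -53.1 -13.4 0 0 0.231 0" --pt "50 -53.1 -13.4 0 0 0.231 0" --pt "50 -53.1 -13.4 0 0 0.231 0" --pt "50 -53.1 -13.4 0 0 0.231 0" --pt "50 -53.1 -13.4 0 0 0.231 0" --pt "50 -53.1 -13.4 0 0 0.231 0" --pt "50 -53.1 -13.4 0 0 0.231 0" --pt "50 -53.1 -13.4 0 0 0.231 0" --squeeze 25

```text
time_s: 2.25
eef_pos: [0.5117, 0.0445, 0.3001]
eef_rot: [0.0, 0.999, 0.045, -0.0]
wrist_force: [-0.7, -0.0, -0.3]
width: 0.0939
grasp_force: 0.0
```

```bash
python3 - <<'E'
from h import *
c=bot.calibration("wrist"); im=bot.capture("wrist"); cv2.imwrite("pics/w1.png",im[:,:,::-1])
print({k:np.round(v,4).tolist() for k,v in c.items()})
def pix(x):
    d=rot(c["rotation"]).T@(np.array(x)-c["eye"]); return np.round([c["fx"]*d[0]/d[2]+c["cx"],c["fy"]*d[1]/d[2]+c["cy"]])
print(pix([.512,.044,.168]),pix([.506,.044,.02]))
for k,m in masks(im).items():
    for a,ce,b,mm in blobs(m,1500): print(k,a,ce.round(),b)
E
```

```text
{'fx': 429.2237, 'fy': 429.2237, 'cx': 321.4048, 'cy': 244.2038, 'eye': [0.5874, 0.0511, 0.5175], 'rotation': [0.0966, 0.7319, -0.6686, -0.0888]}
[322. 223.] [322. 201.]
blue 4089 [223. 197.] [187 162  73  72]
green 1839 [623. 246.] [602 215  38  60]
grey 1870 [61. 26.] [33  0 54 54]
grey 13082 [321. 192.] [178 146 287 110]
grey 4842 [144. 351.] [ 82 282 131 113]
grey 4118 [490. 347.] [431 283 120 112]
grey 4480 [290. 385.] [177 368 289  27]
grey 38562 [323. 438.] [ 48 396 548  84]
```

View pics/w1.png

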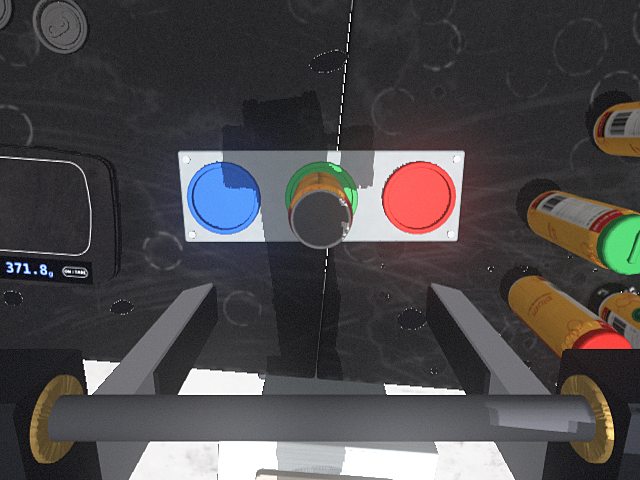

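The wrist view shows the old can's lid at (321,219), within about 3 mm of where I predicted it. The fingers straddle it and the blue and red nests stay clear. Descend and grip.

>>> send_rows --pt "0.2 0 4 0 0 0 0" --pt "0.2 0 8 0 0 0 0" --pt "0.2 0 12 0 0 0 0" --pt "0.2 0 16 0 0 0 0" --pt "0.2 0 19.2 0 0 0 0" --pt "0.2 0 19.2 0 0 0 0" --pt "0.2 0 19.2 0 0 0 1" --pt "0.2 0 19.2 0 0 0 1" --pt "0.2 0 19.2 0 0 0 1" --pt "0.2 0 19.2 0 0 0 1" --pt "0.2 0 19.2 0 0 0 1" --pt "0.2 0 19.2 0 0 0 1" --pt "0.2 0 19.2 0 0 0 1" --pt "0.2 0 19.2 0 0 0 1" --pt "0.2 0 19.2 0 0 0 1" --pt "0.2 0 19.2 0 0 0 1" --squeeze 25

```text
time_s: 3.9
eef_pos: [0.5147, 0.0451, 0.1092]
eef_rot: [-0.0, 0.999, 0.045, 0.001]
wrist_force: [-1.2, -0.1, 5.8]
width: 0.0544
grasp_force: 25.0
```

```bash
python3 - <<'E'
from h import *
s=bot.observe(); print(s["width"],s["grasp_force"],s["wrist_force"],s["eef_pos"]); print(delta(.4666,.3934,.184,.09),delta(.4666,.3934,.115,.09))
E
```

```text
0.05440608587251985 25.01922120252857 [-1.21205921 -0.06856743  5.77093744] [0.51467323 0.04511396 0.10915305]
(array([ -1.65, -35.12,  -7.49]), array([-0.   , -0.001, -0.   ])) (array([ -1.66, -35.12,  -0.59]), array([-0.   , -0.001, -0.   ]))
```

>>> send_rows --pt "0 0 -2 0 0 0 1" --pt "0 0 -4 0 0 0 1" --pt "0 0 -7.5 0 0 0 1" --pt "0 0 -7.5 0 0 0 1" --pt "0 0 -7.5 0 0 0 1"

```text
time_s: 4.4
eef_pos: [0.514, 0.0448, 0.1832]
eef_rot: [0.0, 0.999, 0.045, 0.0]
wrist_force: [0.3, -0.2, -2.7]
width: 0.0543
grasp_force: 25.0
```

```bash
python3 - <<'E'
from h import *
a=bot.capture("scene")[150:310,220:400]; b=bot.capture("wrist")[140:320,180:470]
b=cv2.resize(b,None,fx=320/180,fy=320/180); a=cv2.resize(a,None,fx=1.55,fy=2*1.0); 
a=bot.capture("scene")[170:290,250:350]; a=cv2.resize(a,(267,320))
cv2.imwrite("pics/g1.png",np.hstack([a,b])[:,:,::-1]); s=bot.observe(); print(s["width"],s["grasp_force"],s["wrist_force"],s["eef_pos"])
E
```

```text
0.05404317748100645 24.978318600333296 [-0.06392854 -0.19383763 -2.58903427] [0.5124524  0.04460009 0.18185064]
```

View pics/g1.png

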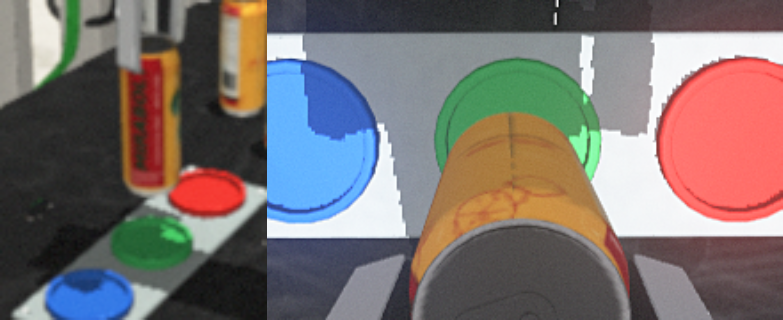

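The can hangs upright over the green nest, lid centred between the fingers. Carry it to the scale.

>>> send_rows --pt "-0.2 -4 0 0 0 0 1" --pt "-0.4 -8 0 0 0 0 1" --pt "-0.6 -12 0 0 0 0 1" --pt "-0.8 -16 0 0 0 0 1" --pt "-1.0 -20 0 0 0 0 1" --pt "-1.2 -24 0 0 0 0 1" --pt "-1.4 -28 0 0 0 0 1" --pt "-1.5 -32 0 0 0 0 1" --pt "-1.6 -34.5 0 0 0 0 1" --pt "-1.6 -35.1 0 0 0 0 1" --pt "-1.6 -35.1 0 0 0 0 1" --pt "-1.6 -35.1 0 0 0 0 1" --pt "-1.6 -35.1 3 0 0 0 1" --pt "-1.6 -35.1 3 0 0 0 1" --pt "-1.6 -35.1 3 0 0 0 1"

```text
time_s: 6.05
eef_pos: [0.4668, 0.391, 0.1533]
eef_rot: [0.001, 0.999, 0.044, -0.001]
wrist_force: [-0.2, 0.2, -2.8]
width: 0.0544
grasp_force: 25.0
```

```bash
python3 - <<'E'
from h import *
s=bot.observe(); print(s["width"],s["wrist_force"],s["eef_pos"],delta(.4666,.3934,.115,.09))
a=bot.capture("top")[200:320,80:240];t=bot.calibration("top"); a=cv2.resize(a,(400,300),interpolation=cv2.INTER_CUBIC)
c=bot.calibration("wrist");b=bot.capture("wrist"); b=cv2.resize(b,(400,300),interpolation=cv2.INTER_AREA)
cv2.imwrite("pics/g2.png",np.hstack([a,b])[:,:,::-1])
def pix(c,x):
    d=rot(c["rotation"]).T@(np.array(x)-c["eye"]); return np.round([c["fx"]*d[0]/d[2]+c["cx"],c["fy"]*d[1]/d[2]+c["cy"]])
e=s["eef_pos"]; print(pix(c,[e[0],e[1],e[2]+.061]),pix(c,[.4666,.3934,.018]),pix(t,[e[0],e[1],e[2]+.061]))
E
```

```text
0.05437094981279263 [-0.22013383  0.17515061 -2.76641715] [0.46684075 0.39099122 0.15331755] (array([ 0.  , -0.25,  3.83]), array([ 0.002,  0.001, -0.002]))
[323. 327.] [320. 223.] [103. 224.]
```

View pics/g2.png

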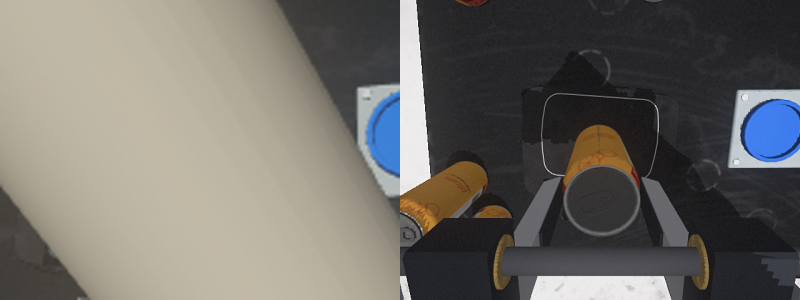

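The wrist view shows the held can's lid at about (323,320), some 2.6 mm further in x than the tool centre. The plate outline is centred at column 320. I correct by 2 mm, lower and release.

>>> send_rows --pt "-0.2 -0.25 1 0 0 0 1" --pt "-0.2 -0.25 2 0 0 0 1" --pt "-0.2 -0.25 3 0 0 0 1" --pt "-0.2 -0.25 3.5 0 0 0 1" --pt "-0.2 -0.25 3.8 0 0 0 1" --pt "-0.2 -0.25 3.9 0 0 0 1" --pt "-0.2 -0.25 3.9 0 0 0 1" --pt "-0.2 -0.25 3.9 0 0 0 1"

```text
time_s: 6.95
eef_pos: [0.4646, 0.3956, 0.1147]
eef_rot: [-0.0, 0.999, 0.045, 0.0]
wrist_force: [0.2, -0.3, -3.6]
width: 0.0545
grasp_force: 25.0
```

>>> send_rows --pt "0 0 0 0 0 0 0.3" --pt "0 0 0 0 0 0 0" --pt "0 0 0 0 0 0 0" --pt "0 0 0 0 0 0 0" --pt "0 0 0 0 0 0 0" --pt "0 0 0 0 0 0 0" --pt "0 0 -2 0 0 0 0" --pt "0 0 -6 0 0 0 0" --pt "0 0 -10 0 0 0 0" --pt "0 0 -14 0 0 0 0" --pt "0 0 -18 0 0 0 0" --pt "0 0 -18 0 0 0 0" --pt "0 0 -18 0 0 0 0"

```text
time_s: 8.25
eef_pos: [0.4646, 0.3956, 0.2952]
eef_rot: [-0.0, 0.999, 0.045, 0.001]
wrist_force: [0.3, 0.4, -0.6]
width: 0.0935
grasp_force: 0.0
```

```bash
python3 - <<'E'
from h import *
s=bot.observe(); print(s["width"],s["wrist_force"],s["eef_pos"],delta(.510,-.227,.30,0),delta(.510,-.227,.097,0))
E
```

```text
0.0934758095298529 [ 0.27484405  0.36182688 -0.56584848] [0.46461204 0.3955675  0.29515022] (array([-1.06, 62.41, -0.54]), array([-0.001, -0.001,  0.09 ])) (array([-1.09, 62.43, 19.76]), array([-0.001, -0.001,  0.09 ]))
```

>>> send_rows --pt "-1.1 62.4 -0.5 0 0 0.09 0" --pt "-1.1 62.4 -0.5 0 0 0.09 0" --pt "-1.1 62.4 -0.5 0 0 0.09 0" --pt "-1.1 62.4 -0.5 0 0 0.09 0" --pt "-1.1 62.4 -0.5 0 0 0.09 0" --pt "-1.1 62.4 -0.5 0 0 0.09 0" --pt "-1.1 62.4 -0.5 0 0 0.09 0" --pt "-1.1 62.4 -0.5 0 0 0.09 0" --pt "-1.1 62.4 -0.5 0 0 0.09 0" --pt "-1.1 62.4 -0.5 0 0 0.09 0" --pt "-1.1 62.4 -0.5 0 0 0.09 0" --pt "-1.1 62.4 -0.5 0 0 0.09 0" --pt "-1.1 62.4 -0.5 0 0 0.09 0" --pt "-1.1 62.4 -0.5 0 0 0.09 0" --pt "-1.1 62.4 -0.5 0 0 0.09 0" --pt "-1.1 62.4 -0.5 0 0 0.09 0" --pt "-1.1 62.4 -0.5 0 0 0.09 0" --pt "-1.1 62.4 -0.5 0 0 0.09 0" --pt "-1.1 62.4 -0.5 0 0 0.09 0" --pt "-1.1 62.4 -0.5 0 0 0.09 0"

```text
time_s: 10.25
eef_pos: [0.5095, -0.2267, 0.2997]
eef_rot: [0.0, 1.0, 0.0, 0.0]
wrist_force: [-1.0, 0.6, 0.0]
width: 0.0938
grasp_force: 0.0
```

```bash
python3 - <<'E'
from h import *
s=bot.observe(); print(s["eef_pos"])
t=bot.calibration("top"); im=bot.capture("top"); 
for a,ce,b,m in blobs(masks(im)["grey"],150):
    d=disc(t,m,.174,.026)
    if ce[0]<230 and d[1]<.06: print("lid",ce.round(),d)
c=bot.calibration("wrist");w=bot.capture("wrist")
for a,ce,b,m in blobs(masks(w)["green"],700): print("green w",ce.round(),b,disc(c,m,.163,.027))
for a,ce,b,m in blobs(masks(w)["red"],700): print("red w",ce.round(),b,disc(c,m,.163,.027))
for a,ce,b,m in blobs(masks(w)["blue"],700): print("blue w",ce.round(),b,disc(c,m,.163,.027))
cv2.imwrite("pics/g3.png",np.hstack([cv2.resize(im[200:320,80:240],(400,300),interpolation=cv2.INTER_CUBIC),cv2.resize(w,(400,300),interpolation=cv2.INTER_AREA)])[:,:,::-1])
E
```

```text
[ 0.50952671 -0.22673908  0.29965052]
lid [199.  90.] (array([0.81774624, 0.25941433]), np.float64(0.047003851848278155), np.float64(0.09294723063303004))
lid [160. 154.] (array([0.6509139 , 0.32243388]), np.float64(0.049630874995912344), np.float64(0.048957539117618146))
lid [142. 183.] (array([0.57962285, 0.35016289]), np.float64(0.04678074081696615), np.float64(0.0434360298074748))
lid [174. 189.] (array([0.55993475, 0.27969967]), np.float64(0.03833522744345852), np.float64(0.04288591204985877))
lid [110. 236.] (array([0.46107064, 0.39218308]), np.float64(0.04946656589733178), np.float64(0.04958184736490483))
green w [ 90. 196.] [ 53 160  73  72] (array([ 0.52981297, -0.03025929]), np.float64(0.059898737281566417), np.float64(0.05955481924528411))
green w [324. 214.] [294 184  62  62] (array([ 0.51577902, -0.22923386]), np.float64(0.05217642019595742), np.float64(0.0513785074376549))
blue w [524. 187.] [492 155  66  65] (array([ 0.53846701, -0.394219  ]), np.float64(0.05494038318330699), np.float64(0.052285977915279114))
blue w [ 13. 208.] [  0 172  31  69] (array([0.52541219, 0.02797512]), np.float64(0.03787360322356963), np.float64(0.05436919903125631))
```

View pics/g3.png

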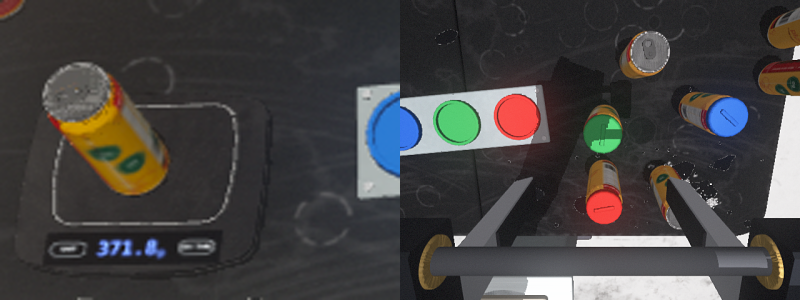

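The old can stands on the plate, base close to the outline's centre. The wrist view has the green cap at (324,214), blue at (524,187) and red at the lower middle. Now the green can.

>>> send_rows --pt "0.3 0.1 4 0 0 0 0" --pt "0.3 0.1 8 0 0 0 0" --pt "0.3 0.1 12 0 0 0 0" --pt "0.3 0.1 16 0 0 0 0" --pt "0.3 0.1 19 0 0 0 0" --pt "0.3 0.1 20.2 0 0 0 0" --pt "0.3 0.1 20.2 0 0 0 0" --pt "0.3 0.1 20.2 0 0 0 1" --pt "0.3 0.1 20.2 0 0 0 1" --pt "0.3 0.1 20.2 0 0 0 1" --pt "0.3 0.1 20.2 0 0 0 1" --pt "0.3 0.1 20.2 0 0 0 1" --pt "0.3 0.1 20.2 0 0 0 1" --pt "0.3 0.1 20.2 0 0 0 1" --pt "0.3 0.1 18 0 0 0 1" --pt "0.3 0.1 15 0 0 0 1" --pt "0.3 0.1 12.2 0 0 0 1" --pt "0.3 0.1 12.2 0 0 0 1" --pt "0.3 0.1 12.2 0 0 0 1" --pt "0.3 0.1 12.2 0 0 0 1"

```text
time_s: 12.35
eef_pos: [0.5107, -0.2273, 0.1755]
eef_rot: [-0.001, 1.0, -0.0, -0.002]
wrist_force: [-0.9, 0.1, -4.7]
width: 0.0544
grasp_force: 23.3
```

```bash
python3 - <<'E'
from h import *
s=bot.observe(); print(s["width"],s["grasp_force"],s["wrist_force"],s["eef_pos"],delta(.5063,.0441,.178,0))
E
```

```text
0.05440266083449614 23.32024634932168 [-0.92128224  0.1433127  -4.7400326 ] [ 0.51067286 -0.22734328  0.17546808] (array([ -0.44, -27.14,  -0.21]), array([-0.002,  0.004, -0.   ]))
```

>>> send_rows --pt "0 -4 0 0 0 0 1" --pt "-0.1 -8 0 0 0 0 1" --pt "-0.2 -12 0 0 0 0 1" --pt "-0.3 -16 0 0 0 0 1" --pt "-0.4 -20 0 0 0 0 1" --pt "-0.5 -24 0 0 0 0 1" --pt "-0.5 -26.5 0 0 0 0 1" --pt "-0.5 -27.2 0 0 0 0 1" --pt "-0.5 -27.2 0 0 0 0 1" --pt "-0.5 -27.2 3 0 0 0 1" --pt "-0.5 -27.2 3 0 0 0 1" --pt "-0.5 -27.2 3 0 0 0 1" --pt "-0.5 -27.2 3 0 0 0 1" --pt "-0.5 -27.2 3 0 0 0 1"

```text
time_s: 13.75
eef_pos: [0.5083, 0.0434, 0.1484]
eef_rot: [-0.0, 1.0, -0.001, 0.001]
wrist_force: [0.5, -0.1, -4.1]
width: 0.0541
grasp_force: 24.0
```

```bash
python3 - <<'E'
from h import *
s=bot.observe(); e=s["eef_pos"]; print(s["width"],s["wrist_force"],e,delta(.5063,.0441,.109,0))
c=bot.calibration("wrist");w=bot.capture("wrist")
for k in("green","red","blue"):
  for a,ce,b,m in blobs(masks(w)[k],700): print(k,ce.round(),b,disc(c,m,e[2]+.066,.027),"nest",disc(c,m,.02,.043))
E
```

```text
0.05409191712047657 [ 0.49716981 -0.07516995 -4.13742236] [0.50826992 0.04339365 0.14838807] (array([-0.2 , -0.07,  3.94]), array([-0.   , -0.002, -0.001]))
green [299. 196.] [269 172  78  75] (array([0.56570489, 0.04616935]), np.float64(0.03165319665145244), np.float64(0.022832112885875055)) nest (array([0.525769  , 0.05601452]), np.float64(0.07224158555291521), np.float64(0.05210936685357137))
green [318. 321.] [256 258 131 120] (array([0.51484904, 0.04330623]), np.float64(0.04950080253815187), np.float64(0.049952895385425564)) nest (array([0.40879292, 0.04406203]), np.float64(0.11297489163179902), np.float64(0.11400669592202042))
blue [182. 232.] [132 185 104  99] (array([0.55114971, 0.08729065]), np.float64(0.0378138062809909), np.float64(0.03682410268667985)) nest (array([0.49893338, 0.15858959]), np.float64(0.08630184659103696), np.float64(0.08404306187277477))
```

>>> send_rows --pt "-0.4 -0.1 1 0 0 0 1" --pt "-0.4 -0.1 2 0 0 0 1" --pt "-0.4 -0.1 2.6 0 0 0 1" --pt "-0.4 -0.1 3.2 0 0 0 1" --pt "-0.4 -0.1 3.7 0 0 0 1" --pt "-0.4 -0.1 3.9 0 0 0 1" --pt "-0.4 -0.1 4.0 0 0 0 1" --pt "-0.4 -0.1 4.0 0 0 0 1"

```text
time_s: 14.6
eef_pos: [0.5063, 0.0453, 0.1103]
eef_rot: [-0.0, 1.0, -0.0, 0.003]
wrist_force: [-2.6, -0.0, 18.7]
width: 0.054
grasp_force: 26.6
```

>>> send_rows --pt "0 0 0 0 0 0 0.3" --pt "0 0 0 0 0 0 0" --pt "0 0 0 0 0 0 0" --pt "0 0 0 0 0 0 0" --pt "0 0 0 0 0 0 0" --pt "0 0 0 0 0 0 0" --pt "0 0 -2 0 0 0 0" --pt "0 0 -6 0 0 0 0" --pt "0 0 -10 0 0 0 0" --pt "0 0 -14 0 0 0 0" --pt "0 0 -18 0 0 0 0" --pt "0 0 -18 0 0 0 0" --pt "0 0 -18 0 0 0 0"

```text
time_s: 15.9
eef_pos: [0.5037, 0.0449, 0.2879]
eef_rot: [-0.0, 1.0, -0.0, 0.001]
wrist_force: [0.1, -0.1, -0.6]
width: 0.0943
grasp_force: 0.0
```

```bash
python3 - <<'E'
from h import *
s=bot.observe(); e=s["eef_pos"]; print(s["width"],s["wrist_force"],e,delta(.402,-.229,.29,0))
c=bot.calibration("wrist");w=bot.capture("wrist")
for k in("green","red"):
  for a,ce,b,m in blobs(masks(w)[k],700): print(k,ce.round(),b,disc(c,m,.175,.027),"nest",disc(c,m,.02,.043))
E
```

```text
0.09431902571871736 [ 0.13082071 -0.09939522 -0.59789372] [0.50371382 0.04490542 0.28793853] (array([-10.16,  27.39,  -0.23]), array([-0.   , -0.002, -0.   ]))
green [307. 174.] [285 157  55  52] (array([0.54200993, 0.05271317]), np.float64(0.04693440066755539), np.float64(0.03528982465309183)) nest (array([0.52806746, 0.05551074]), np.float64(0.06894449432789501), np.float64(0.051839143166248824))
green [315. 227.] [287 191  64  66] (array([0.50746268, 0.04711017]), np.float64(0.052323964748992535), np.float64(0.04996039502162877)) nest (array([0.47748621, 0.04830367]), np.float64(0.07686151819434284), np.float64(0.0733895420458445))
```

>>> send_rows --pt "-10.2 27.4 0 0 0 0 0" --pt "-10.2 27.4 0 0 0 0 0" --pt "-10.2 27.4 0 0 0 0 0" --pt "-10.2 27.4 0 0 0 0 0" --pt "-10.2 27.4 0 0 0 0 0" --pt "-10.2 27.4 0 0 0 0 0" --pt "-10.2 27.4 0 0 0 0 0" --pt "-10.2 27.4 0 0 0 0 0" --pt "-10.2 27.4 0 0 0 0 0" --pt "-10.2 27.4 0 0 0 0 0" --pt "-10.2 27.4 0 0 0 0 0"

```text
time_s: 17.05
eef_pos: [0.4019, -0.2278, 0.2873]
eef_rot: [-0.0, 1.0, 0.001, -0.0]
wrist_force: [0.6, -0.1, -0.3]
width: 0.0939
grasp_force: 0.0
```

```bash
python3 - <<'E'
from h import *
s=bot.observe(); e=s["eef_pos"]; print(s["width"],s["wrist_force"],e,s["joint_pos"])
c=bot.calibration("wrist");w=bot.capture("wrist")
h,q,v=[x.astype(int) for x in cv2.split(cv2.cvtColor(w,cv2.COLOR_RGB2HSV))]
for a,ce,b,m in blobs(((h<6)|(h>174))&(q>190)&(v>120),700): print(ce.round(),b,disc(c,m,.163,.027),"nest",disc(c,m,.02,.043))
E
```

```text
0.09392197854900997 [ 0.59134668 -0.11776376 -0.25816146] [ 0.40189851 -0.22777431  0.28727277] [ 0.37569555  0.22362408  0.09947167  1.83804531 -0.02530399  1.08159072
 -1.08375888]
[324. 215.] [294 190  64  62] (array([ 0.406161  , -0.23100016]), np.float64(0.05103210117276741), np.float64(0.05130792526369379)) nest (array([ 0.38117068, -0.23193468]), np.float64(0.0723893703520051), np.float64(0.07278062863475693))
```

>>> send_rows --pt "0.2 0.2 4 0 0 0 0" --pt "0.2 0.2 8 0 0 0 0" --pt "0.2 0.2 12 0 0 0 0" --pt "0.2 0.2 16 0 0 0 0" --pt "0.2 0.2 18.5 0 0 0 0" --pt "0.2 0.2 19 0 0 0 0" --pt "0.2 0.2 19 0 0 0 0" --pt "0.2 0.2 19 0 0 0 1" --pt "0.2 0.2 19 0 0 0 1" --pt "0.2 0.2 19 0 0 0 1" --pt "0.2 0.2 19 0 0 0 1" --pt "0.2 0.2 19 0 0 0 1" --pt "0.2 0.2 19 0 0 0 1" --pt "0.2 0.2 19 0 0 0 1" --pt "0.2 0.2 17 0 0 0 1" --pt "0.2 0.2 14 0 0 0 1" --pt "0.2 0.2 11 0 0 0 1" --pt "0.2 0.2 11 0 0 0 1" --pt "0.2 0.2 11 0 0 0 1" --pt "0.2 0.2 11 0 0 0 1"

```text
time_s: 19.1
eef_pos: [0.4019, -0.2302, 0.176]
eef_rot: [-0.001, 1.0, -0.0, -0.002]
wrist_force: [-0.4, 0.3, -4.9]
width: 0.0537
grasp_force: 24.7
```

```bash
python3 - <<'E'
from h import *
s=bot.observe(); print(s["width"],s["grasp_force"],s["wrist_force"],s["eef_pos"],delta(.5165,-.0701,.178,0))
E
```

```text
0.05372451315995576 24.73078935709964 [-0.44375995  0.33553779 -4.94974475] [ 0.40193269 -0.23022822  0.17596294] (array([ 11.45, -16.01,  -0.21]), array([-0.002,  0.003, -0.   ]))
```

>>> send_rows --pt "2.8 -4 0 0 0 0 1" --pt "5.6 -8 0 0 0 0 1" --pt "8.4 -12 0 0 0 0 1" --pt "10.5 -15 0 0 0 0 1" --pt "11.3 -16 0 0 0 0 1" --pt "11.3 -16 0 0 0 0 1" --pt "11.3 -16 3 0 0 0 1" --pt "11.3 -16 3 0 0 0 1" --pt "11.3 -16 3 0 0 0 1" --pt "11.3 -16 3 0 0 0 1" --pt "11.3 -16 3 0 0 0 1"

```text
time_s: 20.2
eef_pos: [0.5169, -0.0718, 0.1485]
eef_rot: [0.0, 1.0, -0.001, 0.001]
wrist_force: [0.3, 0.8, -3.3]
width: 0.0542
grasp_force: 24.5
```

```bash
python3 - <<'E'
from h import *
s=bot.observe(); e=s["eef_pos"]; print(s["width"],s["wrist_force"],e,delta(.517,-.0701,.109,0))
c=bot.calibration("wrist");w=bot.capture("wrist")
h,q,v=[x.astype(int) for x in cv2.split(cv2.cvtColor(w,cv2.COLOR_RGB2HSV))]
for a,ce,b,m in blobs(((h<6)|(h>174))&(q>190)&(v>100),300): print(ce.round(),b,disc(c,m,e[2]+.066,.027),"nest",disc(c,m,.02,.043))
cv2.imwrite("pics/g4.png",w[:,:,::-1])
E
```

```text
0.05418270535516448 [ 0.3346323   0.82314783 -3.30112542] [ 0.51694542 -0.07183736  0.14846013] (array([-0.  , -0.17,  3.95]), array([ 0.   , -0.002, -0.001]))
[326. 344.] [283 298  90  82] (array([ 0.52261818, -0.07419689]), np.float64(0.03451440897410002), np.float64(0.034560566864310555)) nest (array([ 0.41535072, -0.07701775]), np.float64(0.07878834630511433), np.float64(0.0788937140036125))
```

View pics/g4.png

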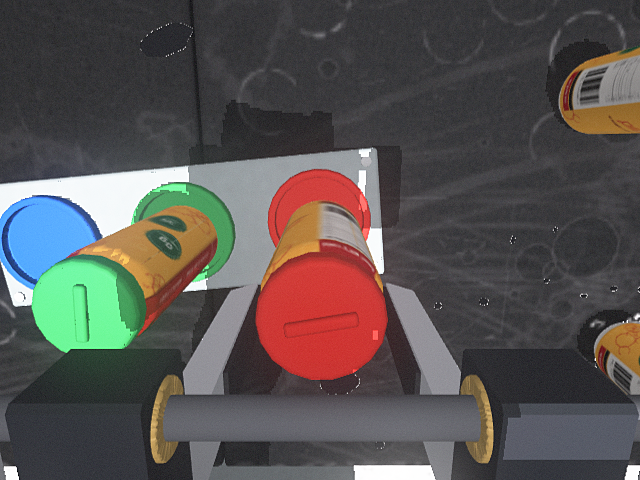

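The green can stands upright in its nest. The red cap, at (321,314), is centred between the fingers over the red nest. Lower and release.

>>> send_rows --pt "-0.2 -0.1 1 0 0 0 1" --pt "-0.2 -0.1 2 0 0 0 1" --pt "-0.2 -0.1 2.6 0 0 0 1" --pt "-0.2 -0.1 3.2 0 0 0 1" --pt "-0.2 -0.1 3.7 0 0 0 1" --pt "-0.2 -0.1 3.9 0 0 0 1" --pt "-0.2 -0.1 3.9 0 0 0 1" --pt "-0.2 -0.1 3.9 0 0 0 1"

```text
time_s: 21.05
eef_pos: [0.5165, -0.0703, 0.1106]
eef_rot: [0.0, 1.0, -0.0, 0.002]
wrist_force: [-2.0, 0.5, 11.8]
width: 0.054
grasp_force: 25.5
```

>>> send_rows --pt "0 0 0 0 0 0 0.3" --pt "0 0 0 0 0 0 0" --pt "0 0 0 0 0 0 0" --pt "0 0 0 0 0 0 0" --pt "0 0 0 0 0 0 0" --pt "0 0 0 0 0 0 0" --pt "0 0 -2 0 0 0 0" --pt "0 0 -6 0 0 0 0" --pt "0 0 -10 0 0 0 0" --pt "0 0 -14 0 0 0 0" --pt "0 0 -18 0 0 0 0" --pt "0 0 -18 0 0 0 0" --pt "0 0 -18 0 0 0 0"

```text
time_s: 22.35
eef_pos: [0.5147, -0.0701, 0.289]
eef_rot: [0.0, 1.0, -0.0, 0.001]
wrist_force: [0.4, 0.3, -1.1]
width: 0.094
grasp_force: 0.0
```

```bash
python3 - <<'E'
from h import *
s=bot.observe(); e=s["eef_pos"]; print(s["width"],s["wrist_force"],e,delta(.536,-.396,.29,0))
c=bot.calibration("wrist");w=bot.capture("wrist")
h,q,v=[x.astype(int) for x in cv2.split(cv2.cvtColor(w,cv2.COLOR_RGB2HSV))]
for a,ce,b,m in blobs(((h<6)|(h>174))&(q>190)&(v>100),700): print(ce.round(),b,disc(c,m,.175,.027))
E
```

```text
0.09403655943823844 [ 0.37984293  0.25726462 -1.05096034] [ 0.51470397 -0.07013258  0.2889784 ] (array([ 2.14, 32.59, -0.1 ]), array([ 0.   , -0.002, -0.   ]))
```

>>> send_rows --pt "2.1 32.6 0 0 0 0 0" --pt "2.1 32.6 0 0 0 0 0" --pt "2.1 32.6 0 0 0 0 0" --pt "2.1 32.6 0 0 0 0 0" --pt "2.1 32.6 0 0 0 0 0" --pt "2.1 32.6 0 0 0 0 0" --pt "2.1 32.6 0 0 0 0 0" --pt "2.1 32.6 0 0 0 0 0" --pt "2.1 32.6 0 0 0 0 0" --pt "2.1 32.6 0 0 0 0 0" --pt "2.1 32.6 0 0 0 0 0" --pt "2.1 32.6 0 0 0 0 0"

```text
time_s: 23.6
eef_pos: [0.5358, -0.3948, 0.2888]
eef_rot: [-0.0, 1.0, 0.001, 0.0]
wrist_force: [-1.6, 0.1, -0.2]
width: 0.094
grasp_force: 0.0
```

```bash
python3 - <<'E'
from h import *
s=bot.observe(); e=s["eef_pos"]; print(e,s["joint_pos"])
c=bot.calibration("wrist");w=bot.capture("wrist")
for a,ce,b,m in blobs(masks(w)["blue"],700): print("blue",ce.round(),b,disc(c,m,.163,.027))
c=bot.calibration("top");w=bot.capture("top")
h,q,v=[x.astype(int) for x in cv2.split(cv2.cvtColor(w,cv2.COLOR_RGB2HSV))]
for a,ce,b,m in blobs(((h<6)|(h>174))&(q>190)&(v>100),200): print("red",ce.round(),b,disc(c,m,.175,.027))
cv2.imwrite("pics/g5.png",cv2.resize(w[180:300,200:400],(800,480),interpolation=cv2.INTER_CUBIC)[:,:,::-1])
E
```

```text
[ 0.53584322 -0.3947589   0.2887523 ] [ 0.51350252  0.56502774  0.14456911  1.29290277 -0.0808907   1.28919383
 -0.91079893]
blue [325. 220.] [294 188  64  65] (array([ 0.53915532, -0.39782426]), np.float64(0.053253653030465475), np.float64(0.051681041885122125))
red [ 6. 68.] [ 0 53 16 29] (array([0.90229729, 0.72331008]), np.float64(0.09056235021980763), np.float64(0.0481444883993256))
red [353. 216.] [340 204  27  25] (array([ 0.50467989, -0.07149049]), np.float64(0.053487086109501314), np.float64(0.05148985396480371))
red [347. 249.] [330 231  37  30] (array([ 0.44189213, -0.0607291 ]), np.float64(0.058301669797033995), np.float64(0.06887628622975706))
```

View pics/g5.png

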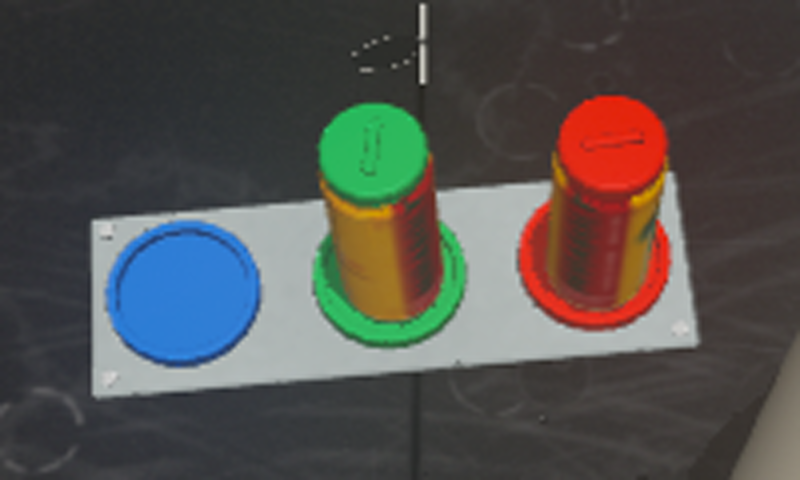

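Green and red both stand upright in their nests, with caps at (373,150) and (612,145) in the crop. Now blue, lifted high enough to clear them.

>>> send_rows --pt "0.1 0.2 4 0 0 0 0" --pt "0.1 0.2 8 0 0 0 0" --pt "0.1 0.2 12 0 0 0 0" --pt "0.1 0.2 16 0 0 0 0" --pt "0.1 0.2 18.5 0 0 0 0" --pt "0.1 0.2 19.1 0 0 0 0" --pt "0.1 0.2 19.1 0 0 0 0" --pt "0.1 0.2 19.1 0 0 0 1" --pt "0.1 0.2 19.1 0 0 0 1" --pt "0.1 0.2 19.1 0 0 0 1" --pt "0.1 0.2 19.1 0 0 0 1" --pt "0.1 0.2 19.1 0 0 0 1" --pt "0.1 0.2 19.1 0 0 0 1" --pt "0.1 0.2 19.1 0 0 0 1" --pt "0.1 0.2 17 0 0 0 1" --pt "0.1 0.2 13 0 0 0 1" --pt "0.1 0.2 9 0 0 0 1" --pt "0.1 0.2 5 0 0 0 1" --pt "0.1 0.2 1 0 0 0 1" --pt "0.1 0.2 -3 0 0 0 1"

```text
time_s: 25.7
eef_pos: [0.5355, -0.3973, 0.3188]
eef_rot: [-0.001, 1.0, -0.0, -0.001]
wrist_force: [1.3, -1.2, -4.6]
width: 0.0542
grasp_force: 23.9
```

>>> send_rows --pt "0 0 0 0 0 0 1" --pt "0 0 0 0 0 0 1" --pt "0 0 0 0 0 0 1"

```text
time_s: 26.0
eef_pos: [0.535, -0.3969, 0.3154]
eef_rot: [-0.002, 1.0, -0.0, -0.002]
wrist_force: [-0.1, 0.3, -5.1]
width: 0.0542
grasp_force: 23.9
```

```bash
python3 - <<'E'
from h import *
s=bot.observe(); print(s["width"],s["grasp_force"],s["wrist_force"],s["eef_pos"],delta(.497,.1582,.318,0))
E
```

```text
0.0541606247399167 23.892199012996116 [-0.06894408  0.28195729 -5.11837896] [ 0.53498612 -0.39689698  0.31539052] (array([-3.810e+00, -5.551e+01, -5.000e-02]), array([-0.003,  0.005, -0.   ]))
```

>>> send_rows --pt "-0.3 -4 -0.5 0 0 0 1" --pt "-0.6 -8 -0.5 0 0 0 1" --pt "-0.9 -12 -0.5 0 0 0 1" --pt "-1.2 -16 -0.5 0 0 0 1" --pt "-1.5 -20 -0.5 0 0 0 1" --pt "-1.8 -24 -0.5 0 0 0 1" --pt "-2.1 -28 -0.5 0 0 0 1" --pt "-2.4 -32 -0.5 0 0 0 1" --pt "-2.7 -36 -0.5 0 0 0 1" --pt "-3.0 -40 -0.5 0 0 0 1" --pt "-3.3 -44 -0.5 0 0 0 1" --pt "-3.6 -48 -0.5 0 0 0 1" --pt "-3.9 -52 -0.5 0 0 0 1" --pt "-4 -54.5 -0.5 0 0 0 1" --pt "-4 -55.5 -0.5 0 0 0 1" --pt "-4 -55.5 -0.5 0 0 0 1" --pt "-4 -55.5 -0.5 0 0 0 1"

```text
time_s: 27.7
eef_pos: [0.4963, 0.1546, 0.3225]
eef_rot: [0.001, 1.0, -0.001, -0.001]
wrist_force: [-0.1, -0.4, -4.4]
width: 0.0539
grasp_force: 24.5
```

>>> send_rows --pt "0 0 4 0 0 0 1" --pt "0 0 8 0 0 0 1" --pt "0 0 12 0 0 0 1" --pt "0 0 15 0 0 0 1" --pt "0 0 17 0 0 0 1" --pt "0 0 17 0 0 0 1" --pt "0 0 17 0 0 0 1" --pt "0 0 17 0 0 0 1"

```text
time_s: 28.5
eef_pos: [0.498, 0.1564, 0.155]
eef_rot: [-0.0, 1.0, -0.001, 0.001]
wrist_force: [0.2, 0.2, -4.2]
width: 0.054
grasp_force: 24.3
```

```bash
python3 - <<'E'
from h import *
s=bot.observe(); e=s["eef_pos"]; print(s["width"],s["wrist_force"],e,delta(.497,.1582,.109,0))
c=bot.calibration("wrist");w=bot.capture("wrist")
for a,ce,b,m in blobs(masks(w)["blue"],700): print(ce.round(),b,disc(c,m,e[2]+.066,.027),"nest",disc(c,m,.02,.043))
cv2.imwrite("pics/g6.png",w[:,:,::-1])
E
```

```text
0.05403204472552804 [ 0.21325943  0.16437407 -4.18393534] [0.49804166 0.15643606 0.15495011] (array([-0.12, -0.17,  4.59]), array([-0.001, -0.003, -0.002]))
[310. 198.] [268 172 101  76] (array([0.55715084, 0.15623641]), np.float64(0.02837028214792947), np.float64(0.03615835206178328)) nest (array([0.51706697, 0.15816021]), np.float64(0.06596275375462224), np.float64(0.0840705235424821))
[321. 316.] [255 251 132 129] (array([0.5036176 , 0.15640942]), np.float64(0.05304700402649665), np.float64(0.05029915668598117)) nest (array([0.39255606, 0.1574271 ]), np.float64(0.1233377393208493), np.float64(0.11694881528644585))
```

View pics/g6.png

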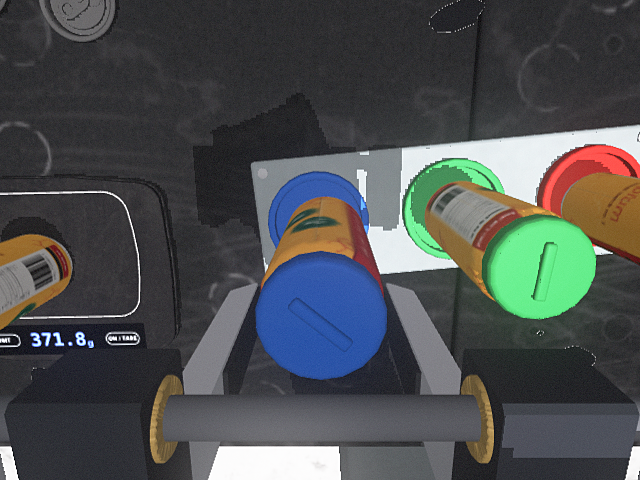

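The blue cap at (321,316) is centred over the blue nest. Lower and release.

>>> send_rows --pt "-0.1 -0.1 1 0 0 0 1" --pt "-0.1 -0.1 2 0 0 0 1" --pt "-0.1 -0.1 3 0 0 0 1" --pt "-0.1 -0.1 3.7 0 0 0 1" --pt "-0.1 -0.1 4.2 0 0 0 1" --pt "-0.1 -0.1 4.4 0 0 0 1" --pt "-0.1 -0.1 4.5 0 0 0 1" --pt "-0.1 -0.1 4.5 0 0 0 1"

```text
time_s: 29.35
eef_pos: [0.4968, 0.158, 0.1099]
eef_rot: [-0.0, 1.0, -0.0, 0.001]
wrist_force: [-1.1, -1.1, 7.4]
width: 0.0542
grasp_force: 25.1
```

>>> send_rows --pt "0 0 0 0 0 0 0.3" --pt "0 0 0 0 0 0 0" --pt "0 0 0 0 0 0 0" --pt "0 0 0 0 0 0 0" --pt "0 0 0 0 0 0 0" --pt "0 0 0 0 0 0 0" --pt "0 0 -2 0 0 0 0" --pt "0 0 -6 0 0 0 0" --pt "0 0 -10 0 0 0 0" --pt "0 0 -14 0 0 0 0" --pt "0 0 -20 0 0 0 0" --pt "0 35 -20 0 0 0 0" --pt "0 35 -20 0 0 0 0" --pt "0 35 -20 0 0 0 0" --pt "0 35 -20 0 0 0 0" --pt "0 35 -20 0 0 0 0" --pt "0 35 -20 0 0 0 0" --pt "0 35 -20 0 0 0 0" --pt "0 35 -20 0 0 0 0" --pt "0 35 -20 0 0 0 0"

```text
time_s: 31.35
eef_pos: [0.495, -0.1931, 0.3082]
eef_rot: [-0.0, 1.0, -0.002, -0.0]
wrist_force: [0.4, 1.7, -0.2]
width: 0.094
grasp_force: 0.0
```

```bash
python3 - <<'E'
from h import *
s=bot.observe(); e=s["eef_pos"]; print(s["width"],s["wrist_force"],e)
c=bot.calibration("top");w=bot.capture("top")
h,q,v=[x.astype(int) for x in cv2.split(cv2.cvtColor(w,cv2.COLOR_RGB2HSV))]
ms=masks(w); ms["red"]=((h<6)|(h>174))&(q>190)&(v>100)
for k in("red","green","blue","grey"):
  for a,ce,b,m in blobs(ms[k],200):
    d=disc(c,m,.175,.027)
    if max(d[1:])<.06: print(k,ce.round(),b,d[0].round(4))
sc=bot.capture("scene"); a=cv2.resize(w[190:320,80:400],(800,325),interpolation=cv2.INTER_CUBIC); b=cv2.resize(sc[190:320,170:390],(440,260),interpolation=cv2.INTER_CUBIC)
o=np.zeros((590,800,3),np.uint8); o[:325]=a; o[325:585,:440]=b; cv2.imwrite("pics/g7.png",o[:,:,::-1])
E
```

```text
0.09397209738924132 [ 0.35296878  1.68001191 -0.15284871] [ 0.49497541 -0.19314682  0.30817985]
blue [235. 222.] [222 210  28  26] [0.4921 0.1563]
grey [160. 154.] [148 144  25  20] [0.649  0.3214]
grey [141. 183.] [132 173  21  21] [0.5781 0.3492]
grey [174. 189.] [164 181  21  17] [0.5584 0.2789]
grey [110. 236.] [ 97 225  26  23] [0.4607 0.392 ]
```

View pics/g7.png

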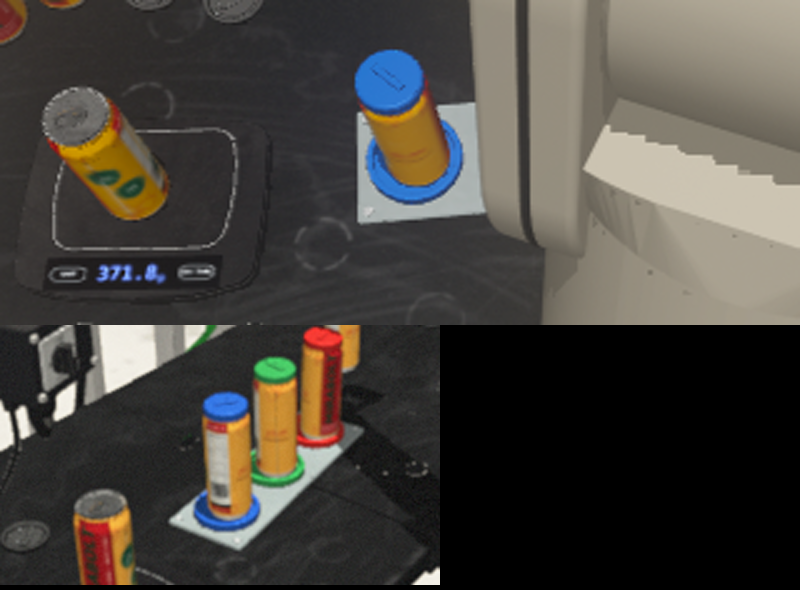

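All three capped cans stand upright in their own nests, and the old can is on the plate. As a last check, I compute the base centres from the lowest silhouette points.

```bash
python3 - <<'E'
from h import *
c=bot.calibration("top"); e=np.array(c["eye"])[:2]
for n,p,z in(("old",(80+138/2.5,190+219/2.5),.018),("red",(200+590/4,180+307/4),.012),("blue",(80+418/2.5,190+187/2.5),.012)):
    g=ray(c,p,z)[0]; u=(g-e)/np.linalg.norm(g-e); print(n,g+u*.0265)
s=bot.observe();print(s["time_s"],s["joint_vel"])
E
```

```text
old [0.45537774 0.4127003 ]
red [ 0.51442048 -0.07181231]
blue [0.49382786 0.16297141]
31.45 [-0.01656522 -0.00476904 -0.00657909  0.00127656  0.00203702 -0.00091487
  0.00191916]
```

```bash
python3 - <<'E'
from h import *
c=bot.calibration("top"); e=np.array(c["eye"])[:2]; w=bot.capture("top")
h,q,v=[x.astype(int) for x in cv2.split(cv2.cvtColor(w,cv2.COLOR_RGB2HSV))]
def base(n,box,z,m):
    r=np.zeros(m.shape,bool); r[box[1]:box[3],box[0]:box[2]]=1
    ys,xs=np.nonzero(max(blobs(cv2.morphologyEx((m&r).astype(np.uint8),cv2.MORPH_CLOSE,np.ones((7,7)))),key=lambda t:t[0])[3])
    p=ray(c,np.c_[xs,ys],z); u=p.mean(0)-e
    for _ in range(3):
        u/=np.linalg.norm(u); t=np.array([-u[1],u[0]]); a=p@u;b=p@t
        k=(a>a.min()+.028)&(a<a.min()+.045)
        ctr=u*(a.min()-.0007+.028)+t*((b[k].max()+b[k].min())/2+0); u=ctr-e
    print(n,ctr.round(4),np.ptp(b[k]).round(4))
o=(q>110)&(v>60)&((h<28)|(h>172))
base("old",(90,225,155,282),.018,o|((h<90)&(q>100)&(v>50)))
base("blue",(220,215,265,268),.012,o)
E
```

```text
old [0.4645 0.4001] 0.0586
blue [0.4994 0.1558] 0.0554
```

```bash
python3 -c "
from station import bot
print(bot.job_done())"
```

```text
the job is handed in; nothing more can be done
None
```

The job is handed in: the red, blue and green cans stand upright in their own nests, the old can is within about 7 mm of the middle of the scale plate, and everything is released; no verdict came back.

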